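# Load two specimen holders into the lab loading tray

### The job

Two complete specimen holders, the ones with both a round well and a tongue, stand on edge in the white compartmented rack. Load each into one of the two free outer lanes of the grey loading tray: lying flat with the well up, nose pushed fully home under the lip against the stop, tongue sticking out of the open front. Leave the plate without a well and the plate without a tongue standing in the rack, the holder already in the middle lane, and everything else on the bench where they are.

Things in the scene. Friction and masses are not known exactly. Their poses are not given: they have to be found in the camera images.
- holder_a: Aluminium holder: plate 48 x 40 x 10 mm, round well collar (24 mm dia, 5 mm high) centred on one broad face, tongue on one short edge. Starts standing on a long edge in a rack bay. Origin: centre of that 48 x 10 mm edge. +x to the tongue (plate x -24..24, tongue 24..49 at z 11..29); +y out of the well face (plate y -5..5, collar 5..10 round x 0, z 20); +z up while standing. About 70 g.
- holder_b: Second holder, identical in shape and axes to holder_a; the two are interchangeable.
- holder_a_tongue (a point): Centre of this holder's flat tongue (18 mm wide, 25 mm long, 10 mm thick), at (36.5, 0, 20) mm in the holder's frame, mid thickness; axes as the holder's.
- holder_b_tongue (a point): Centre of this holder's flat tongue (18 mm wide, 25 mm long, 10 mm thick), at (36.5, 0, 20) mm in the holder's frame, mid thickness; axes as the holder's.
- holder_a_nose (a point): Middle of the short edge at the far end from the tongue, on the back face (the face without the well): local (-24, -5, 20) mm; axes as the holder's.
- holder_b_nose (a point): Middle of the short edge at the far end from the tongue, on the back face (the face without the well): local (-24, -5, 20) mm; axes as the holder's.
- rack: White fixed rack 135 (x) x 221 (y) mm, floor 5 mm thick; outer walls and three dividers reach 18 mm above the table, 5 mm thick. Four bays along y, centred at y -81, -27, 27, 81 mm, about 50 mm wide, one plate standing in each, broad faces towards +y or -y. Origin: centre of underside.
- tray: Grey painted loading tray, fixed, three lanes side by side along its y, 164 mm wide, 58 mm long (x -16..42 mm), 27.5 mm high at the stop. Origin on the table, on the middle lane's centre line, 30 mm before the stop; +x towards the stop, open front at -x. The lanes are 52 mm apart; the middle one is occupied.
- lane_left (a point): Left (tray +y) free lane: point on the lane floor (6 mm above the table), on its centre line at the foot of the stop; +x into the stop. A home holder has its nose point here. Lane 46 mm wide between ribs 8 mm high, ribs start 38 mm and floor 46 mm before the stop, so the tongue overhangs. Lip: juts 9 mm from the stop, underside 15.5 mm and top 21.5 mm above the lane floor.
- lane_right (a point): Right (tray -y) free lane: point on the lane floor (6 mm above the table), on its centre line at the foot of the stop; +x into the stop. A home holder has its nose point here. Lane 46 mm wide between ribs 8 mm high, ribs start 38 mm and floor 46 mm before the stop, so the tongue overhangs. Lip: juts 9 mm from the stop, underside 15.5 mm and top 21.5 mm above the lane floor.
- mat: Black rubber mat 160 (x) x 130 (y) x 3 mm, fixed flat on the table between rack and tray, always clear at the start: a place to put things down. Origin: centre of underside.
- blank: Bystander in the rack: plate with tongue but no well, otherwise like a holder, same origin and axes. Leave it standing.
- cover: Bystander in the rack: plate with well but no tongue, otherwise like a holder, same origin and axes. Leave it standing.
- loaded: Bystander: a third holder already lying in the tray's middle lane, well up. Origin: centre of the plate's underside; +x towards its tongue, z up.
- bottle: Amber bottle, 48 mm diameter, 85 mm high, standing beyond the mat. Origin: centre of underside.
- vial: Small glass vial with a white cap, 28 mm diameter, 45 mm high, in front of the rack. Origin: centre of underside.
- meter: White handheld meter lying on its back in front of the tray, 160 (x) x 85 (y) x 36 mm. Origin: centre of underside.
- spatula: Thin steel lab spatula lying on the bench beyond the mat, 175 mm long along its x, 7 mm high.
- dish: Small glass dish, 60 mm diameter, 15 mm high, between mat and tray. Origin: centre of underside.

How it is judged:
At the end, for the whole second after the job is handed in: Each holder lies released and at rest in its own outer lane: well up and flat within 0.08 rad, along the lane within 0.2 rad, tongue out of the front, nose within 5 mm of the stop and of the lane's centre line, back face within 3 mm of the lane floor (((x of holder_a_nose in the frame of lane_left between -0.005 and 0.004 m and y of holder_a_nose in the frame of lane_left between -0.005 and 0.005 m and z of holder_a_nose in the frame of lane_left between -0.003 and 0.003 m and angle between each of holder_a, holder_b's own y axis and vertical below 0.08 rad and angle between the x axis of each of holder_a, holder_b and the x axis of tray, either way round below 0.2 rad and linear speed of each of holder_a, holder_b below 0.02 m/s and x of holder_b_nose in the frame of lane_right between -0.005 and 0.004 m and y of holder_b_nose in the frame of lane_right between -0.005 and 0.005 m and z of holder_b_nose in the frame of lane_right between -0.003 and 0.003 m) or (x of holder_a_nose in the frame of lane_right between -0.005 and 0.004 m and y of holder_a_nose in the frame of lane_right between -0.005 and 0.005 m and z of holder_a_nose in the frame of lane_right between -0.003 and 0.003 m and angle between each of holder_a, holder_b's own y axis and vertical below 0.08 rad and angle between the x axis of each of holder_a, holder_b and the x axis of tray, either way round below 0.2 rad and linear speed of each of holder_a, holder_b below 0.02 m/s and x of holder_b_nose in the frame of lane_left between -0.005 and 0.004 m and y of holder_b_nose in the frame of lane_left between -0.005 and 0.005 m and z of holder_b_nose in the frame of lane_left between -0.003 and 0.003 m))); the robot touches nothing.
It fails at once if the well-less or tongue-less plate in the rack moved by more than 25 mm or knocked over (distance of any of blank, cover from where it was at the start of the episode above 0.025 m or angle between any of blank, cover's own z axis and vertical above 0.6 rad).
It fails at once if the holder already in the middle lane moved by more than 15 mm (distance of loaded from where it was at the start of the episode above 0.015 m).
It fails at once if bottle, vial, meter, spatula or dish moved by more than 30 mm, or bottle or vial tipped (distance of any of bottle, vial, meter, spatula, dish from where it was at the start of the episode above 0.03 m or angle between any of bottle, vial's own z axis and vertical above 0.6 rad).
It also fails if it takes over 72 s, if anything falls off the work surface, if the arm or the gripper's body presses on something with over 40 N, if the wrist force passes 120 N, or if a joint passes its speed limit or range.

### The arm

A 6-joint arm with a two-finger parallel gripper is mounted at the origin on the work surface. World frame = base frame: x ahead of the robot, y to its left, z up, the work surface at z = 0. Lengths are in m, angles in rad, forces in N, time in s.
With the tool pointing down it reaches from about 0.4 to 0.825 m from the base axis. Payload 7 kg.
Tool frame: the origin (TCP) lies at the very end of the fingers, on their centre line; the grasp point (between the pads) lies 19 mm behind it; z points along the fingers, y is the line along which they close (so a half turn about z gives the same grasp; the last joint's range is limited). The gripper opens to 88 mm and grips with 3 to 60 N. Pads are 19 mm wide; open, the fingers measure 130 mm over their backs; the gripper's body (78 mm by 193 mm) begins 47 mm behind the grasp point.
Start: joints at [1.599, 0.359, 0.012, 0, -1.224, -0.288], TCP at [0.173, 0.652, 0.227] pointing down, gripper open.
Joint ranges: [-3.07, 3.07], [-1.43, 2.12], [-1.02, 1.25], [-3.03, 1.67], [-3.05, -0], [-3.03, 3.03]. Speed limits (rad/s): [2.39, 2.39, 3.01, 3.14, 3.14, 3.14].

### API

Orientations are given as [roll, pitch, yaw] about the fixed x, y, z axes, in that order (R = Rz(yaw) Ry(pitch) Rx(roll)).
In Python, from station import * gives the robot as it stands.
- The arm moves only by the tool servo_tool, never from a script. Its argument "moves" is a list of rows, each an object of numbers: "jaw": the opening, from 0 (shut) to 1 (fully open); "dx", "dy", "dz": the shift along the world's x, y, z in m; "roll": the turn about the world's z in degrees. A call has exactly 10 rows; each row shifts and turns the commanded pose from where the row before left it; what a row does not reach is not made up. A row lasts 1/8 s, in which the tool goes at most 62.5 mm and 10.7 degrees, less where a joint would pass 70% of its speed; a pose out of reach is approached as far as the arm can. A call with a gripper value outside its range is refused whole. The fingers move at their own pace and stop on an object; "newtons" is the grip in N (left out, the last holds). Time passes only in rows, so rows that do not move let the fingers close, or fill a call up. It gives the time, the measured TCP pose, the force, the opening and the grip force at its end, in the units of the state.
- get_state(): the state, without advancing time (a new reading comes with each control period).
- grab_frame(name): name is "scene" or "side" or "wrist"; returns (picture, depth): 384x512x3 uint8, red, green, blue; 384x512 float32, m along the optical axis (not along the pixel's ray), 0 where there is no reading.
- calibration(name): a dict with "intrinsics" (3x3 intrinsics, pixels), "R" (3x3) and "t" (3): a world point X has camera coordinates R X + t. Camera axes: x right, y down, z forward; pixel columns grow to the right and rows downward; lengths in m; the calibration is good to about 2 mm. A picture is of the moment at which its call begins: read the wrist's pose just before it. calibration takes no time and is no camera call; for the wrist camera it gives the pose at the moment of the call.
- job_done(): hands the job in; it is judged then, once.
The state is a dict: "t": time; "q": joint angles; "qd": joint speeds; "joint_efforts": joint torques, N m; "eef_pos": TCP position; "ee_rot": TCP orientation; "force": force on the tool from outside, world axes, zero at the start; "moment": the same for the moment, N m; "width": finger opening in m; "gripper_force": force on a finger pad.
Only numpy, scipy, OpenCV 4.12 (cv2) and the standard library are available. Lean on these libraries where they do the work, as an engineer would, in place of code of your own. Each camera call takes 0.05 s, during which the arm holds its last target. There are 200 camera calls.

## Working session

There is one attempt and no reset: what is moved stays moved. The work goes in short steps, Python scripts to look and compute and a tool call to move; the robot and the scene stay as the last step left them, time stands still between calls to the robot, and variables do not carry over. Pictures are saved under pics/ and viewed, at most 10 in all, crops included, and the job is handed in when it is done.

Besides the shell and the picture viewer there is one more tool, called as name(argument=value, ...), one argument or row to a line, values as JSON. servo_tool: Moves the arm, as the interface text tells. Its arguments: {"type":"object","properties":{"moves":{"type":"array","items":{"type":"object","properties":{"jaw":{"type":"number"},"dx":{"type":"number"},"dy":{"type":"number"},"dz":{"type":"number"},"roll":{"type":"number"}}}},"newtons":{"type":"number"}},"required":["moves"]}

```bash
mkdir -p pics; ls; cat > h.py <<'E'
from station import *
import numpy as np, cv2
def world(name,u,v,d,c=None):
    c=c or calibration(name); K=np.array(c["intrinsics"]);R=np.array(c["R"]);t=np.array(c["t"])
    p=np.linalg.inv(K)@np.array([np.ravel(u)*np.ravel(d),np.ravel(v)*np.ravel(d),np.ravel(d)],float)
    return (R.T@(p-t[:,None])).T
def cloud(name):
    c=calibration(name); im,d=grab_frame(name)
    v,u=np.mgrid[:384,:512]
    P=world(name,u,v,d,c).reshape(384,512,3); P[d<=0]=np.nan
    return im,P
def ray(name,u,v,z,c=None):
    c=c or calibration(name);K=np.array(c["intrinsics"]);R=np.array(c["R"]);t=np.array(c["t"])
    o=-R.T@t; r=R.T@np.linalg.inv(K)@np.array([u,v,1.]); return o+r*(z-o[2])/r[2]
E
python3 - <<'E'
from h import *
s=get_state();print(s)
out=[]
for n in("scene","side","wrist"):
    im,P=cloud(n); np.savez("f_"+n,im=im,P=P); cv2.imwrite(f"pics/{n}0.png",cv2.resize(im[:,:,::-1],(800,600)))
    c=calibration(n);print(n,-np.array(c["R"]).T@np.array(c["t"]),np.array(c["R"])[2])
E
```

```text
pics
{'t': 0.0, 'q': array([ 1.59908963e+00,  3.59371952e-01,  1.10469167e-02, -3.53896660e-04,
       -1.22407643e+00, -2.88109797e-01]), 'qd': array([-0.00029253, -0.00019503, -0.000945  , -0.00153458,  0.00044565,
        0.00123948]), 'joint_efforts': array([-2.41434309e-04, -5.82713091e+01,  2.93050611e+01,  6.99747384e+00,
        6.82278143e-03, -1.51419463e-04]), 'eef_pos': array([0.17330252, 0.65186694, 0.22562646]), 'ee_rot': array([ 3.13995913e+00, -1.37158379e-04, -2.59936911e-01]), 'force': array([-0.37602496,  0.39216324,  0.80496527]), 'moment': array([-0.03950713,  0.04257469, -0.00499244]), 'gripper_force': 0.0, 'width': 0.08777484138791969}
scene [ 1.23674497 -0.29784144  1.26932945] [-0.48301935  0.20230238 -0.85191904]
side [0.47023969 0.60088362 0.65559416] [ 0.09631086 -0.7001077  -0.70751214]
wrist [0.25064248 0.63287722 0.38365436] [-0.28483024  0.07472348 -0.9556611 ]
```

View pics/scene0.png

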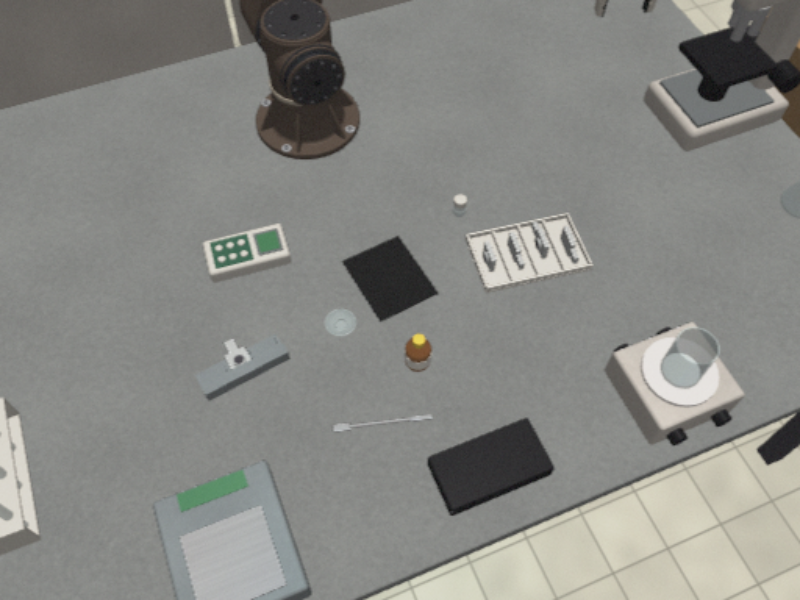

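View pics/side0.png

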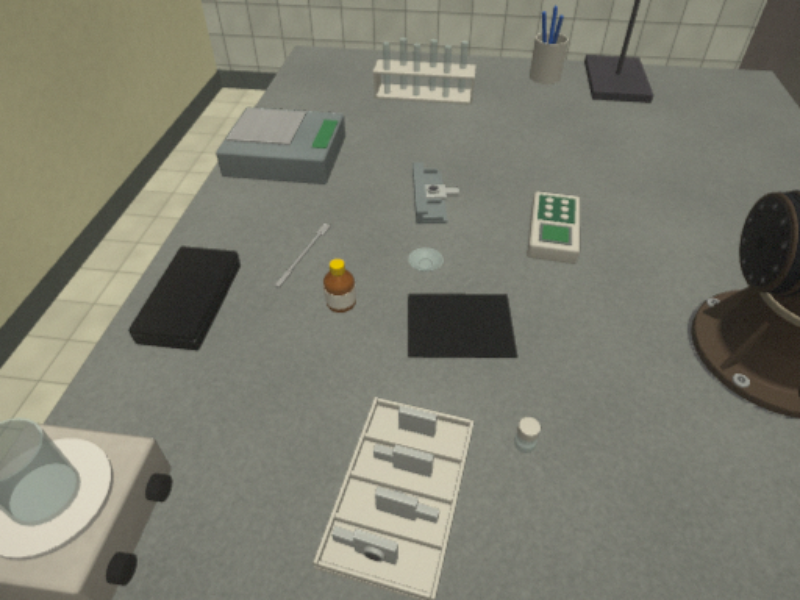

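Scene (800×600 scale): rack at right (~530,250), mat (390,278), tray (240,365), tongue of the loaded holder towards the robot. Side view: four plates at (417,420) no tongue, (405,460), (407,505), (365,545), the last showing its collar. I will measure these now.

```bash
python3 - <<'E'
from h import *
f={n:np.load(f"f_{n}.npz") for n in("scene","side","wrist")}
def at(n,u,v):
    return np.round(f[n]["P"][int(v*.64),int(u*.64)],4)
for n,L in {"side":[(377,402),(472,422),(322,566),(434,592),(417,412),(405,452),(400,495),(362,538),(410,296),(508,296),(516,355),(408,355),(337,265),(425,260),(528,425),(432,190),(418,170),(432,218),(455,191),(555,200)],
 "scene":[(468,235),(573,217),(590,263),(486,287),(490,245),(515,240),(540,230),(570,235),(345,265),(398,239),(436,291),(382,318),(200,380),(285,345),(238,352),(232,343),(340,322),(247,250)]}.items():
    for u,v in L: print(n,u,v,at(n,u,v))
im=f["side"]["im"]; cv2.imwrite("pics/side_rack.png",cv2.resize(im[250:384,195:315,::-1],None,fx=4,fy=4,interpolation=cv2.INTER_CUBIC))
P=f["wrist"]["P"];print("wrist covers",P[::383,::511].round(3))
E
```

```text
side 377 402 [0.5634 0.1754 0.014 ]
side 472 422 [0.4361 0.192  0.0175]
side 322 566 [0.5872 0.3893 0.0131]
side 434 592 [0.4665 0.4003 0.02  ]
side 417 412 [0.5082 0.2029 0.0445]
side 405 452 [0.5142 0.2618 0.0469]
side 400 495 [0.5126 0.3135 0.0461]
side 362 538 [0.547  0.3665 0.0451]
side 410 296 [ 0.5463 -0.0384  0.0032]
side 508 296 [ 0.3893 -0.0617  0.0009]
side 516 355 [0.3779 0.0622 0.0041]
side 408 355 [0.5333 0.0823 0.0031]
side 337 265 [ 0.6526 -0.0068  0.0866]
side 425 260 [ 0.5305 -0.1272  0.0038]
side 528 425 [0.371  0.2051 0.045 ]
side 432 190 [ 0.5382 -0.3061  0.0241]
side 418 170 [ 0.5722 -0.3658  0.028 ]
side 432 218 [ 0.5306 -0.2324  0.0139]
side 455 191 [ 0.4938 -0.3179  0.0163]
side 555 200 [ 0.3099 -0.2845  0.0359]
scene 468 235 [0.4372 0.1899 0.0158]
scene 573 217 [ 0.4634  0.4202 -0.0039]
scene 590 263 [0.5894 0.3846 0.0135]
scene 486 287 [0.5611 0.1722 0.0124]
scene 490 245 [0.4956 0.2065 0.0499]
scene 515 240 [0.5004 0.2594 0.044 ]
scene 540 230 [0.4993 0.3152 0.045 ]
scene 570 235 [0.5299 0.3658 0.0418]
scene 345 265 [ 0.4048 -0.0642  0.0068]
scene 398 239 [0.3841 0.0582 0.0061]
scene 436 291 [ 0.5269  0.0819 -0.0006]
scene 382 318 [ 0.5428 -0.0394  0.0007]
scene 200 380 [ 0.5467 -0.3922  0.0129]
scene 285 345 [ 0.5266 -0.2282 -0.0011]
scene 238 352 [ 0.5201 -0.3137  0.0179]
scene 232 343 [ 0.498  -0.3188  0.0198]
scene 340 322 [ 0.5222 -0.1175  0.001 ]
scene 247 250 [ 0.3166 -0.2333  0.0301]
wrist covers [[[0.343 0.77  0.174]
  [0.274 0.335 0.001]]

 [[0.208 0.701 0.334]
  [0.18  0.596 0.334]]]
```

View pics/side_rack.png

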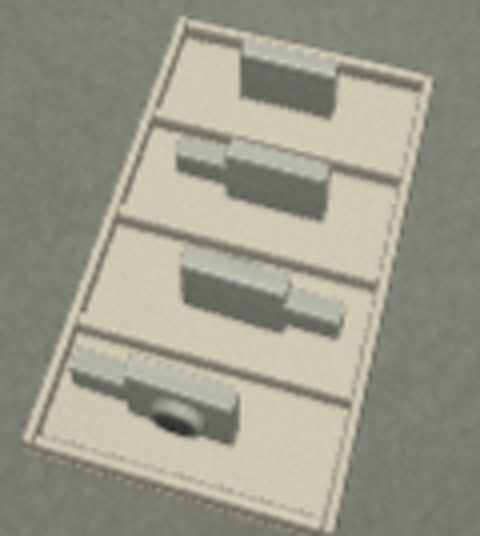

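View pics/wrist0.png

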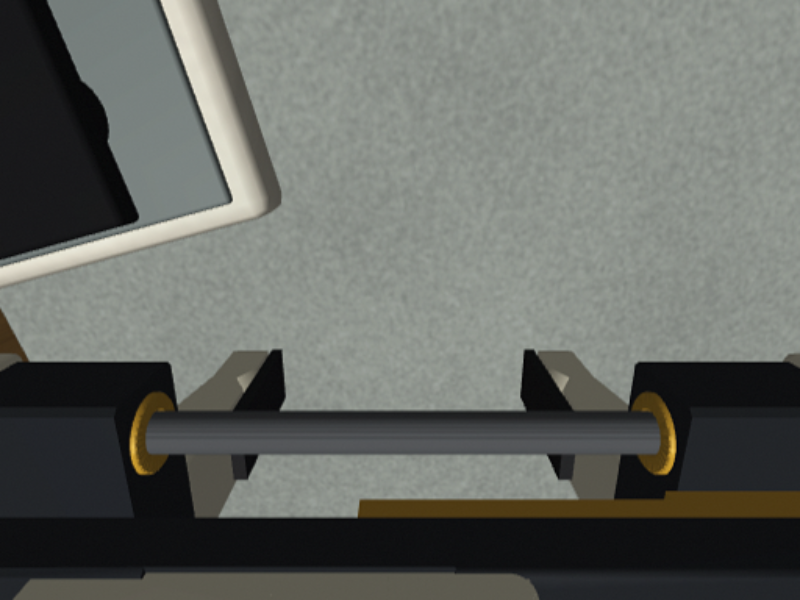

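Rack crop: bay 4 (nearest, top ≈ (0.53,0.366)) has tongue at +x and well facing +y. Bay 1 is the cover. Bays 2 and 3 show no collar on +y, so I need the other side (scene camera). The wrist view shows empty bench.

```bash
python3 - <<'E'
from h import *
f={n:np.load(f"f_{n}.npz") for n in("scene","side")}
im=f["scene"]["im"]; a=cv2.resize(im[130:190,292:385,::-1],None,fx=7,fy=7,interpolation=cv2.INTER_CUBIC)
cv2.imwrite("pics/scene_rack.png",a)
# plate tops: points with z>0.035 in the rack
for n in f:
    P=f[n]["P"];
    for lo,hi in((.18,.235),(.235,.288),(.288,.34),(.34,.41)):
        m=(P[...,0]>.42)&(P[...,0]<.62)&(P[...,1]>lo)&(P[...,1]<hi)&(P[...,2]>.032)
        q=P[m]; 
        if len(q)<5: continue
        r=cv2.minAreaRect(q[:,:2].astype(np.float32)*1000)
        print(n,lo,len(q),q.min(0).round(3),q.max(0).round(3),np.round(r[0],1),np.round(r[1],1),r[2])
E
```

```text
scene 0.18 75 [0.482 0.193 0.032] [0.534 0.213 0.053] [507.5 201.6] [15.8 51.1] 78.89281463623047
scene 0.235 81 [0.481 0.247 0.032] [0.556 0.268 0.049] [518.7 257.3] [10.6 75.7] 81.00928497314453
scene 0.288 83 [0.472 0.305 0.032] [0.544 0.325 0.049] [507.7 314.1] [15.2 72.2] 81.11073303222656
scene 0.34 84 [0.506 0.352 0.032] [0.582 0.377 0.049] [543.5 366.3] [17.8 77.4] 80.87442016601562
side 0.18 197 [0.482 0.196 0.032] [0.53  0.214 0.048] [505.7 203.2] [15.8 47.5] 81.27750396728516
side 0.235 287 [0.481 0.249 0.032] [0.553 0.269 0.049] [517.1 258.7] [11.4 72.7] 81.20221710205078
side 0.288 330 [0.469 0.305 0.032] [0.541 0.328 0.048] [504.  315.4] [16.8 72.2] 79.67549896240234
side 0.34 387 [0.508 0.353 0.032] [0.58  0.378 0.048] [544.6 366.8] [15.7 72.3] 79.58502960205078
```

View pics/scene_rack.png

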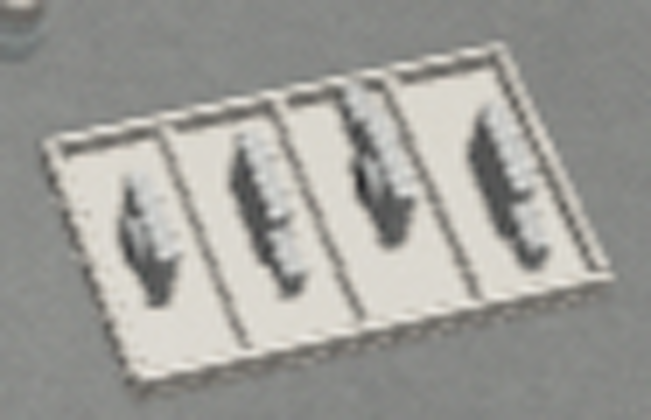

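Scene crop: bay 3 has its collar on -y with tongue toward -x. Bay 2 shows a plain -y face, so it is the blank. The holders are therefore bay 3 (well -y, tongue -x) and bay 4 (well +y, tongue +x). I'm moving above them for a close wrist look.

servo_tool(
  moves=[
    {"dx": 0.04, "dy": -0.039, "roll": 1, "jaw": 1},
    {"dx": 0.04, "dy": -0.039, "roll": 1, "jaw": 1},
    {"dx": 0.04, "dy": -0.039, "roll": 1, "jaw": 1},
    {"dx": 0.04, "dy": -0.039, "roll": 1, "jaw": 0.6},
    {"dx": 0.04, "dy": -0.039, "roll": 1, "jaw": 0.6},
    {"dx": 0.04, "dy": -0.039, "roll": 1, "jaw": 0.6},
    {"dx": 0.04, "dy": -0.039, "jaw": 0.6},
    {"dx": 0.04, "dy": -0.039, "jaw": 0.6},
    {"jaw": 0.6},
    {"jaw": 0.6},
  ],
)

```text
$.moves[0]: bad value
```

```bash
cat > look.py <<'E'
from h import *
import sys
s=get_state(); print("tcp",s["eef_pos"].round(4),"rot",s["ee_rot"].round(4),"q",s["q"].round(2),"t",s["t"])
im,P=cloud("wrist"); np.savez("f_"+sys.argv[1],im=im,P=P,s=s["eef_pos"])
cv2.imwrite(f"pics/{sys.argv[1]}.png",cv2.resize(im[:,:,::-1],(800,600)))
E
cat > tops.py <<'E'
from h import *
import sys
P=np.load(f"f_{sys.argv[1]}.npz")["P"]
x0,x1,y0,y1,z0,z1=map(float,sys.argv[2:8])
m=((P[...,0]>x0)&(P[...,0]<x1)&(P[...,1]>y0)&(P[...,1]<y1)&(P[...,2]>z0)&(P[...,2]<z1)).astype(np.uint8)
n,l,st,_=cv2.connectedComponentsWithStats(m)
for i in range(1,n):
    if st[i,4]<150: continue
    q=P[l==i]; r=cv2.minAreaRect(q[:,:2].astype(np.float32)*1000)
    print(st[i,:5],"z",np.percentile(q[:,2],[5,50,95]).round(4),"rect",np.round(r[0],1),np.round(r[1],1),round(r[2],1))
E
python3 look.py w1; python3 tops.py w1 .42 .62 .28 .42 .040 .052; python3 tops.py w1 .42 .62 .28 .42 .028 .038
```

```text
tcp [0.1734 0.652  0.2259] rot [ 3.1403e+00 -1.0000e-04 -2.5990e-01] q [ 1.6   0.36  0.01 -0.   -1.22 -0.29] t 0.15
```

View pics/w1.png

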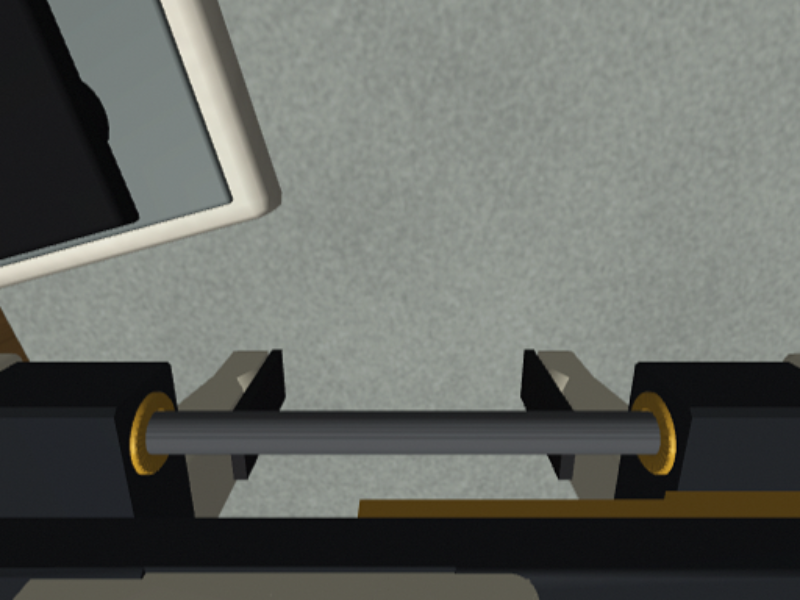

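The call was refused because rows need all fields, so nothing moved (the picture is the same bench view). I'm resending it in full.

servo_tool(
  moves=[
    {"dx": 0.043, "dy": -0.039, "dz": 0, "roll": 1, "jaw": 1},
    {"dx": 0.043, "dy": -0.039, "dz": 0, "roll": 1, "jaw": 1},
    {"dx": 0.043, "dy": -0.039, "dz": 0, "roll": 1, "jaw": 1},
    {"dx": 0.043, "dy": -0.039, "dz": 0, "roll": 1, "jaw": 0.6},
    {"dx": 0.043, "dy": -0.039, "dz": 0, "roll": 1, "jaw": 0.6},
    {"dx": 0.043, "dy": -0.039, "dz": 0, "roll": 1, "jaw": 0.6},
    {"dx": 0.043, "dy": -0.039, "dz": 0, "roll": 0, "jaw": 0.6},
    {"dx": 0.043, "dy": -0.039, "dz": 0, "roll": 0, "jaw": 0.6},
    {"dx": 0, "dy": 0, "dz": 0, "roll": 0, "jaw": 0.6},
    {"dx": 0, "dy": 0, "dz": 0, "roll": 0, "jaw": 0.6},
  ],
  newtons=40,
)

```text
t: 1.45
eef_pos: [0.5174, 0.34, 0.2263]
ee_rot: [3.141, 0.0, -0.156]
force: [0.3, -0.3, -0.5]
width: 0.0525
gripper_force: 0.0
```

```bash
python3 look.py w2; python3 tops.py w2 .42 .62 .28 .42 .040 .052; echo; python3 tops.py w2 .42 .62 .28 .42 .028 .038
```

```text
tcp [0.5174 0.34   0.2263] rot [ 3.1413e+00  4.0000e-04 -1.5620e-01] q [ 0.9   0.27 -0.12 -0.   -1.19  0.52] t 1.45
[229 135   9  42 375] z [0.0429 0.0444 0.0456] rect [533.5 366.8] [ 9.3 47.6] 79.5
[274 141  10  42 372] z [0.043  0.0444 0.0457] rect [518.4 316.8] [ 9.9 47.9] 80.3

[229 111  10  24 215] z [0.0319 0.0335 0.035 ] rect [569.1 360.9] [10.  25.7] 79.4
[273 176   9  24 153] z [0.0316 0.0335 0.0346] rect [484.2 322.5] [ 9.9 28.2] 81.7
```

View pics/w2.png

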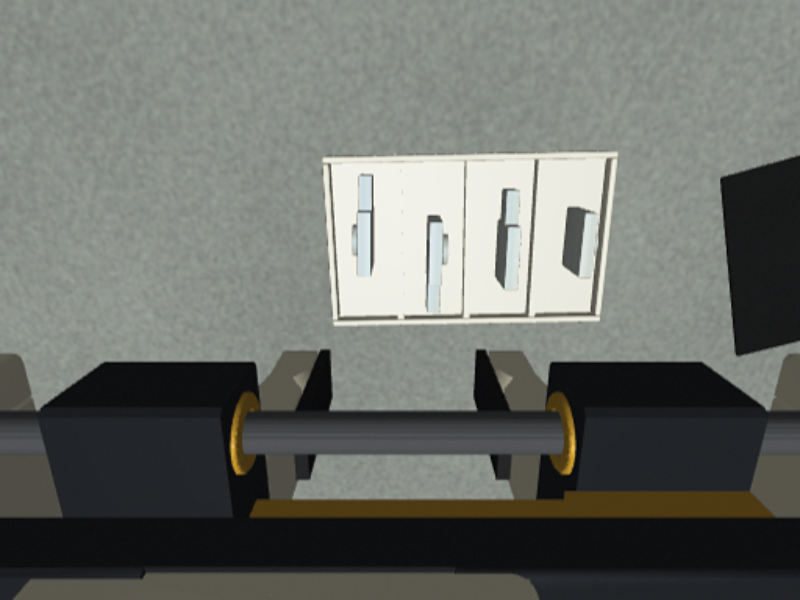

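View: two holders clear at (363,240) [bay 4] and (437,265) [bay 3], collars on opposite outer/inner sides as inferred. Heights (44.4 mm top, 33.5 tongue) match the text. Grasp bay 4 across plate and collar.

servo_tool(
  moves=[
    {"dx": 0.0054, "dy": 0.0071, "dz": -0.03, "roll": -0.6, "jaw": 0.4},
    {"dx": 0.0054, "dy": 0.0071, "dz": -0.04, "roll": 0, "jaw": 0.4},
    {"dx": 0.0054, "dy": 0.0071, "dz": -0.04, "roll": 0, "jaw": 0.4},
    {"dx": 0.0052, "dy": 0.0071, "dz": -0.03, "roll": 0, "jaw": 0.4},
    {"dx": 0, "dy": 0, "dz": -0.03, "roll": 0, "jaw": 0.4},
    {"dx": 0, "dy": 0, "dz": -0.024, "roll": 0, "jaw": 0.4},
    {"dx": 0, "dy": 0, "dz": -0.01, "roll": 0, "jaw": 0.4},
    {"dx": 0, "dy": 0, "dz": 0, "roll": 0, "jaw": 0.1},
    {"dx": 0, "dy": 0, "dz": 0, "roll": 0, "jaw": 0.1},
    {"dx": 0, "dy": 0, "dz": 0, "roll": 0, "jaw": 0.1},
  ],
  newtons=40,
)

```text
t: 2.75
eef_pos: [0.5393, 0.3694, 0.0239]
ee_rot: [-3.14, -0.001, -0.165]
force: [-1.4, 0.7, 2.1]
width: 0.0143
gripper_force: 39.6
```

servo_tool(
  moves=[
    {"dx": 0, "dy": 0, "dz": 0.04, "roll": 0, "jaw": 0.1},
    {"dx": 0, "dy": 0, "dz": 0.035, "roll": 0, "jaw": 0.1},
    {"dx": -0.0149, "dy": -0.0557, "dz": 0, "roll": 0, "jaw": 0.1},
    {"dx": -0.0149, "dy": -0.0557, "dz": 0, "roll": 0, "jaw": 0.1},
    {"dx": -0.0149, "dy": -0.0557, "dz": 0, "roll": 0, "jaw": 0.1},
    {"dx": -0.0149, "dy": -0.0557, "dz": 0, "roll": 0, "jaw": 0.1},
    {"dx": -0.0149, "dy": -0.0557, "dz": 0, "roll": 0, "jaw": 0.1},
    {"dx": -0.0149, "dy": -0.0557, "dz": 0, "roll": 0, "jaw": 0.1},
    {"dx": 0, "dy": 0, "dz": -0.03, "roll": 0, "jaw": 0.1},
    {"dx": 0, "dy": 0, "dz": -0.03, "roll": 0, "jaw": 0.1},
  ],
)

```text
t: 4.0
eef_pos: [0.4501, 0.034, 0.0382]
ee_rot: [-3.139, -0.003, -0.167]
force: [0.2, 0.2, -0.6]
width: 0.0143
gripper_force: 39.6
```

```bash
python3 look.py w3; python3 tops.py w3 .38 .54 -.04 .11 .02 .08; python3 - <<'E'
from h import *
im,P=cloud("side"); cv2.imwrite("pics/s3.png",cv2.resize(im[120:300,200:380,::-1],None,fx=3,fy=3))
E
```

```text
tcp [0.4501 0.034  0.0382] rot [-3.1393e+00 -3.0000e-03 -1.6730e-01] q [ 0.51  0.21 -0.71  0.   -0.64  0.89] t 4.0
[ 214  162   88  101 3879] z [0.0426 0.0529 0.0747] rect [466.2  30.8] [40.6 48.5] 40.7
[252 290  19  16 300] z [0.058  0.0589 0.0599] rect [426.2  37.4] [ 9.7 10.8] 80.9
```

View pics/s3.png

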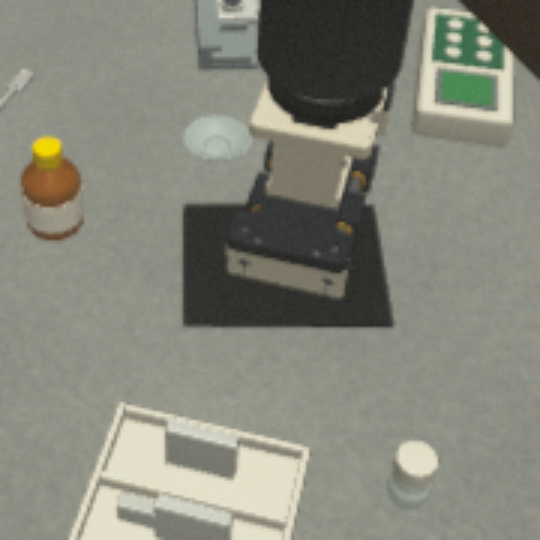

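The holder is held upright above the mat in view, away from bottle and dish. Lowering and releasing.

servo_tool(
  moves=[
    {"dx": 0, "dy": 0, "dz": -0.011, "roll": 0, "jaw": 0.1},
    {"dx": 0, "dy": 0, "dz": -0.005, "roll": 0, "jaw": 0.1},
    {"dx": 0, "dy": 0, "dz": -0.001, "roll": 0, "jaw": 0.1},
    {"dx": 0, "dy": 0, "dz": 0, "roll": 0, "jaw": 0.3},
    {"dx": 0, "dy": 0, "dz": 0, "roll": 0, "jaw": 1},
    {"dx": 0, "dy": 0, "dz": 0, "roll": 0, "jaw": 1},
    {"dx": 0, "dy": 0, "dz": 0.005, "roll": 0, "jaw": 1},
    {"dx": 0, "dy": 0, "dz": 0.005, "roll": 0, "jaw": 1},
    {"dx": 0, "dy": 0, "dz": 0, "roll": 0, "jaw": 1},
    {"dx": 0, "dy": 0, "dz": 0, "roll": 0, "jaw": 1},
  ],
)

```text
t: 5.35
eef_pos: [0.4494, 0.0345, 0.0306]
ee_rot: [-3.141, -0.0, -0.166]
force: [-1.0, -0.5, 0.1]
width: 0.0791
gripper_force: 0.0
```

```bash
python3 look.py w4; python3 tops.py w4 .38 .54 -.04 .09 .02 .06
```

```text
tcp [0.4494 0.0345 0.0306] rot [-3.1414e+00 -2.0000e-04 -1.6560e-01] q [ 0.52  0.23 -0.72 -0.   -0.62  0.89] t 5.35
[ 246  160   28  103 2203] z [0.0279 0.0333 0.0431] rect [464.4  32.5] [14.9 58.1] 79.7
[ 139  223   51   40 1161] z [0.0331 0.047  0.0586] rect [461.3  77.4] [26.4 12.9] 29.5
[ 326  223   51   40 1161] z [0.0331 0.047  0.0584] rect [447.3  -7.6] [13.2 26.4] 40.1
```

servo_tool(
  moves=[
    {"dx": -0.002, "dy": -0.0118, "dz": 0.001, "roll": 0, "jaw": 1},
    {"dx": -0.002, "dy": -0.0118, "dz": 0, "roll": 0, "jaw": 1},
    {"dx": -0.0015, "dy": -0.0089, "dz": 0, "roll": 0, "jaw": 1},
    {"dx": -0.0008, "dy": -0.0049, "dz": 0, "roll": 0, "jaw": 1},
    {"dx": -0.0008, "dy": -0.0049, "dz": 0, "roll": 0, "jaw": 1},
    {"dx": -0.0008, "dy": -0.0049, "dz": 0, "roll": 0, "jaw": 1},
    {"dx": -0.0008, "dy": -0.0049, "dz": 0, "roll": 0, "jaw": 1},
    {"dx": -0.0008, "dy": -0.0049, "dz": 0, "roll": 0, "jaw": 1},
    {"dx": 0, "dy": 0, "dz": 0, "roll": 0, "jaw": 1},
    {"dx": 0, "dy": 0, "dz": 0.02, "roll": 0, "jaw": 1},
  ],
)

```text
t: 6.65
eef_pos: [0.4389, -0.0229, 0.0508]
ee_rot: [3.14, 0.003, -0.166]
force: [0.8, 0.4, 0.8]
width: 0.0878
gripper_force: 0.0
```

```bash
python3 look.py w5; echo all; python3 tops.py w5 .38 .56 -.06 .09 .008 .035; echo plate; python3 tops.py w5 .38 .56 -.06 .09 .0095 .0148; echo collar;python3 tops.py w5 .38 .56 -.06 .09 .0158 .03
```

```text
tcp [ 0.4389 -0.0229  0.0508] rot [ 3.1401e+00  2.7000e-03 -1.6590e-01] q [ 0.4   0.18 -0.72 -0.   -0.68  1.01] t 6.65
all
[ 187  148   60  102 4684] z [0.0114 0.0127 0.0181] rect [451.9   4.5] [40.1 73.5] 80.1
plate
[ 187  149   60  101 3729] z [0.0114 0.0125 0.0135] rect [451.9   4.5] [40.1 73.5] 80.1
collar
[200 205  35  33 916] z [0.0166 0.0177 0.0187] rect [439.8   6.2] [23.4 24. ] 77.6
```

Toppled cleanly: lying flat, well up (plate top 12.5 mm, collar 17.7 mm at (439.8, 6.2)). Now grip the tongue at about (476, 0).

servo_tool(
  moves=[
    {"dx": 0.0187, "dy": 0.0114, "dz": 0, "roll": -0.4, "jaw": 0.5},
    {"dx": 0.0187, "dy": 0.0114, "dz": 0, "roll": 0, "jaw": 0.5},
    {"dx": 0, "dy": 0, "dz": -0.02, "roll": 0, "jaw": 0.4},
    {"dx": 0, "dy": 0, "dz": -0.015, "roll": 0, "jaw": 0.4},
    {"dx": 0, "dy": 0, "dz": -0.01, "roll": 0, "jaw": 0.4},
    {"dx": 0, "dy": 0, "dz": 0, "roll": 0, "jaw": 0.4},
    {"dx": 0, "dy": 0, "dz": 0, "roll": 0, "jaw": 0.1},
    {"dx": 0, "dy": 0, "dz": 0, "roll": 0, "jaw": 0.1},
    {"dx": 0, "dy": 0, "dz": 0, "roll": 0, "jaw": 0.1},
    {"dx": 0, "dy": 0, "dz": 0, "roll": 0, "jaw": 0.1},
  ],
  newtons=40,
)

```text
t: 7.95
eef_pos: [0.4777, 0.0005, 0.0071]
ee_rot: [-3.141, -0.001, -0.172]
force: [-1.3, 0.5, 5.7]
width: 0.0173
gripper_force: 39.8
```

servo_tool(
  moves=[
    {"dx": 0, "dy": 0, "dz": 0.04, "roll": 0, "jaw": 0.1},
    {"dx": 0, "dy": 0, "dz": 0.04, "roll": -5, "jaw": 0.1},
    {"dx": -0.005, "dy": -0.025, "dz": 0.03, "roll": -10.5, "jaw": 0.1},
    {"dx": -0.005, "dy": -0.025, "dz": 0.03, "roll": -10.5, "jaw": 0.1},
    {"dx": -0.005, "dy": -0.025, "dz": 0.02, "roll": -10.5, "jaw": 0.1},
    {"dx": -0.005, "dy": -0.025, "dz": 0, "roll": -10.5, "jaw": 0.1},
    {"dx": -0.005, "dy": -0.025, "dz": 0, "roll": -10.5, "jaw": 0.1},
    {"dx": -0.005, "dy": -0.025, "dz": 0, "roll": -10.5, "jaw": 0.1},
    {"dx": -0.005, "dy": -0.025, "dz": 0, "roll": -10.5, "jaw": 0.1},
    {"dx": -0.005, "dy": -0.025, "dz": 0, "roll": -10.5, "jaw": 0.1},
  ],
)

```text
t: 9.2
eef_pos: [0.4367, -0.2004, 0.1664]
ee_rot: [3.141, 0.0, -1.732]
force: [0.5, -0.9, -0.3]
width: 0.0171
gripper_force: 39.8
```

servo_tool(
  moves=[
    {"dx": 0, "dy": 0, "dz": 0, "roll": -10.5, "jaw": 0.1},
    {"dx": 0, "dy": 0, "dz": 0, "roll": -10.5, "jaw": 0.1},
    {"dx": 0, "dy": 0, "dz": 0, "roll": -10.5, "jaw": 0.1},
    {"dx": 0, "dy": 0, "dz": 0, "roll": -10.5, "jaw": 0.1},
    {"dx": 0, "dy": 0, "dz": 0, "roll": -10.5, "jaw": 0.1},
    {"dx": 0, "dy": 0, "dz": 0, "roll": -10.5, "jaw": 0.1},
    {"dx": 0, "dy": 0, "dz": 0, "roll": -4, "jaw": 0.1},
    {"dx": 0, "dy": 0, "dz": 0, "roll": 0, "jaw": 0.1},
    {"dx": 0, "dy": 0, "dz": 0, "roll": 0, "jaw": 0.1},
    {"dx": 0, "dy": 0, "dz": 0, "roll": 0, "jaw": 0.1},
  ],
)

```text
t: 10.45
eef_pos: [0.4372, -0.1996, 0.1665]
ee_rot: [3.141, -0.0, -2.894]
force: [-0.4, 0.1, -0.9]
width: 0.0172
gripper_force: 39.8
```

```bash
python3 look.py w6
```

```text
tcp [ 0.4372 -0.1996  0.1665] rot [ 3.1415e+00 -1.0000e-04 -2.8943e+00] q [-0.02  0.09 -0.49 -0.   -0.99 -1.31] t 10.45
```

View pics/w6.png

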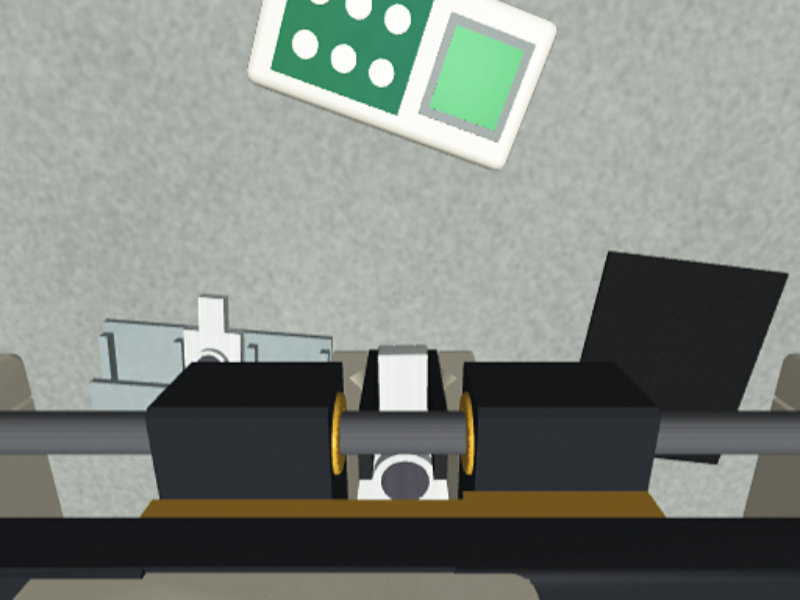

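The holder is held level by its tongue (400,380). The tray is partly hidden at (210,345). I'm moving back (+x) to expose it.

servo_tool(
  moves=[
    {"dx": 0.03, "dy": -0.01, "dz": 0.01, "roll": 0, "jaw": 0.1},
    {"dx": 0.03, "dy": -0.01, "dz": 0.01, "roll": 0, "jaw": 0.1},
    {"dx": 0.03, "dy": -0.01, "dz": 0.01, "roll": 0, "jaw": 0.1},
    {"dx": 0.03, "dy": 0, "dz": 0, "roll": 0, "jaw": 0.1},
    {"dx": 0.02, "dy": 0, "dz": 0, "roll": 0, "jaw": 0.1},
    {"dx": 0, "dy": 0, "dz": 0, "roll": 0, "jaw": 0.1},
    {"dx": 0, "dy": 0, "dz": 0, "roll": 0, "jaw": 0.1},
    {"dx": 0, "dy": 0, "dz": 0, "roll": 0, "jaw": 0.1},
    {"dx": 0, "dy": 0, "dz": 0, "roll": 0, "jaw": 0.1},
    {"dx": 0, "dy": 0, "dz": 0, "roll": 0, "jaw": 0.1},
  ],
)

```text
t: 11.75
eef_pos: [0.5771, -0.2297, 0.1968]
ee_rot: [-3.142, 0.0, -2.895]
force: [0.2, -0.5, -0.2]
width: 0.0172
gripper_force: 39.8
```

```bash
python3 look.py w7; for z in ".0235 .031" ".0108 .0145" ".003 .0085" ".0145 .018" ".018 .023"; do echo z $z; python3 tops.py w7 .45 .64 -.42 -.19 $z; done
```

```text
tcp [ 0.5771 -0.2297  0.1968] rot [-3.1415e+00  4.0000e-04 -2.8953e+00] q [-0.06  0.29 -0.16 -0.   -1.12 -1.26] t 11.75
z .0235 .031
[ 112  121  154   33 3031] z [0.0257 0.027  0.0282] rect [ 561.9 -309.1] [ 21.5 164.5] 9.2
z .0108 .0145
[117  93   8  29 162] z [0.0117 0.0135 0.0144] rect [ 550.1 -389.7] [29.9  7. ] 8.5
[165  97   7  29 172] z [0.0113 0.0134 0.0143] rect [ 541.8 -338.3] [30.   6.4] 9.9
z .003 .0085
[ 119   85   54   41 1571] z [0.0043 0.0056 0.0069] rect [ 542.6 -364.9] [39. 59.] 9.4
[ 210   93   58   40 1670] z [0.0043 0.0056 0.0069] rect [ 526.  -263.6] [38.9 62.9] 9.3
z .0145 .018
[ 173   63   37   66 1281] z [0.0147 0.0156 0.0168] rect [ 520. -316.] [65.4 39.2] 9.4
z .018 .023
[179 101  23  23 412] z [0.0194 0.0207 0.0219] rect [ 536.  -313.4] [23.  23.8] 14.7
```

View pics/w7.png

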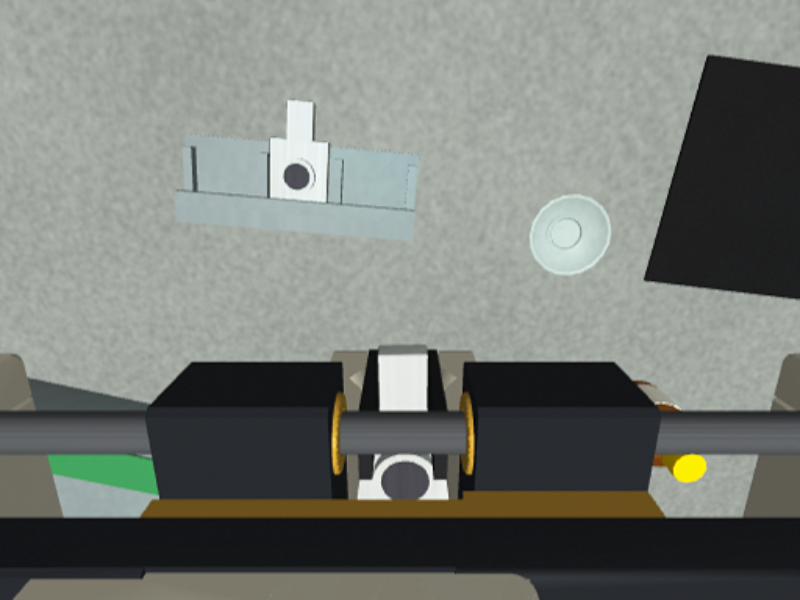

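The tray is fully visible: stop bar (295,215), free lanes (230,165) and (380,180), loaded holder (298,170). Tray yaw is ≈ 9.3°, and the heights agree (27.0 / 5.6 mm, loaded collar 24.7 mm from stop). Moving above the left lane.

servo_tool(
  moves=[
    {"dx": -0.0251, "dy": -0.0102, "dz": -0.015, "roll": -4.8, "jaw": 0.1},
    {"dx": -0.0251, "dy": -0.0102, "dz": -0.015, "roll": 0, "jaw": 0.1},
    {"dx": -0.0251, "dy": -0.0102, "dz": -0.015, "roll": 0, "jaw": 0.1},
    {"dx": -0.0252, "dy": -0.0101, "dz": -0.02, "roll": 0, "jaw": 0.1},
    {"dx": 0, "dy": 0, "dz": -0.03, "roll": 0, "jaw": 0.1},
    {"dx": 0, "dy": 0, "dz": -0.03, "roll": 0, "jaw": 0.1},
    {"dx": 0, "dy": 0, "dz": -0.02, "roll": 0, "jaw": 0.1},
    {"dx": 0, "dy": 0, "dz": 0, "roll": 0, "jaw": 0.1},
    {"dx": 0, "dy": 0, "dz": 0, "roll": 0, "jaw": 0.1},
    {"dx": 0, "dy": 0, "dz": 0, "roll": 0, "jaw": 0.1},
  ],
)

```text
t: 13.05
eef_pos: [0.4776, -0.2705, 0.0527]
ee_rot: [-3.141, 0.002, -2.979]
force: [0.3, -0.4, -0.9]
width: 0.0172
gripper_force: 39.8
```

```bash
python3 - <<'E'
from h import *
import tops as _ if False else None
E
cat > side.py <<'E'
from h import *
import sys
s=get_state();print("tcp",s["eef_pos"].round(4),s["ee_rot"].round(4))
for n in ("side","scene"):
    im,P=cloud(n); np.savez(f"f_{n}{sys.argv[1]}",im=im,P=P)
E
python3 side.py 8; for n in side scene wrist; do [ $n = wrist ] && { python3 look.py wrist8 ; }; echo $n; python3 tops.py ${n}8 .49 .57 -.29 -.24 .036 .075; python3 tops.py ${n}8 .50 .57 -.29 -.24 .036 .05; done 2>&1 | grep -v Error
```

```text
tcp [ 0.4776 -0.2705  0.0527] [-3.1408e+00  1.8000e-03 -2.9789e+00]
side
[275 116  18  11 161] z [0.0519 0.0594 0.0655] rect [ 514.6 -263.6] [49.  44.6] 0.4
scene
[155 202  22  20 252] z [0.0527 0.0593 0.0661] rect [ 514.5 -264.2] [55.4 40.5] 10.9
tcp [ 0.4774 -0.2705  0.0525] rot [-3.1410e+00  1.5000e-03 -2.9789e+00] q [-0.16  0.33 -0.48  0.   -0.75 -1.25] t 13.15
wrist
[ 229  290   58   29 1318] z [0.0575 0.0629 0.0639] rect [ 515.5 -262.9] [24.9 34.7] 9.2  File "<stdin>", line 2
    import tops as _ if False else None
                     ^^
SyntaxError: invalid syntax
```

servo_tool(
  moves=[
    {"dx": 0, "dy": 0, "dz": -0.015, "roll": 0, "jaw": 0.1},
    {"dx": 0, "dy": 0, "dz": -0.015, "roll": 0, "jaw": 0.1},
    {"dx": 0, "dy": 0, "dz": -0.007, "roll": 0, "jaw": 0.1},
    {"dx": 0, "dy": 0, "dz": -0.003, "roll": 0, "jaw": 0.1},
    {"dx": 0, "dy": 0, "dz": 0, "roll": 0, "jaw": 0.1},
    {"dx": 0.0025, "dy": 0.0004, "dz": 0, "roll": 0, "jaw": 0.1},
    {"dx": 0.0025, "dy": 0.0004, "dz": 0, "roll": 0, "jaw": 0.1},
    {"dx": 0.0025, "dy": 0.0004, "dz": 0, "roll": 0, "jaw": 0.1},
    {"dx": 0.0025, "dy": 0.0004, "dz": 0, "roll": 0, "jaw": 0.1},
    {"dx": 0, "dy": 0, "dz": 0, "roll": 0, "jaw": 0.1},
  ],
)

```text
t: 14.45
eef_pos: [0.4871, -0.2688, 0.0116]
ee_rot: [-3.142, 0.0, -2.979]
force: [0.6, 0.3, -1.2]
width: 0.0174
gripper_force: 39.8
```

```bash
python3 side.py 9; for n in side scene; do echo $n; python3 tops.py ${n}9 .49 .57 -.29 -.235 .0115 .035;  done; python3 -c "
from h import *
print(get_state()['force'])"
```

```text
tcp [ 0.4871 -0.2688  0.0116] [-3.1415e+00  1.0000e-04 -2.9789e+00]
side
[266 122  25  18 229] z [0.014  0.0224 0.0297] rect [ 528.9 -262.5] [74.6 54.7] 0.4
scene
[158 208  26  29 407] z [0.0133 0.022  0.0306] rect [ 530.  -262.5] [79.7 54.8] 0.4
[ 0.09771949  0.57189378 -0.54616893]
```

servo_tool(
  moves=[
    {"dx": 0.001, "dy": 0.0002, "dz": 0, "roll": 0, "jaw": 0.1},
    {"dx": 0.001, "dy": 0.0002, "dz": 0, "roll": 0, "jaw": 0.1},
    {"dx": 0.001, "dy": 0.0002, "dz": 0, "roll": 0, "jaw": 0.1},
    {"dx": 0.001, "dy": 0.0002, "dz": 0, "roll": 0, "jaw": 0.1},
    {"dx": 0.001, "dy": 0.0002, "dz": 0, "roll": 0, "jaw": 0.1},
    {"dx": 0, "dy": 0, "dz": 0, "roll": 0, "jaw": 0.1},
    {"dx": 0, "dy": 0, "dz": 0, "roll": 0, "jaw": 0.1},
    {"dx": 0, "dy": 0, "dz": 0, "roll": 0, "jaw": 0.1},
    {"dx": 0, "dy": 0, "dz": 0, "roll": 0, "jaw": 0.1},
    {"dx": 0, "dy": 0, "dz": 0, "roll": 0, "jaw": 0.1},
  ],
)

```text
t: 15.8
eef_pos: [0.4901, -0.2677, 0.0111]
ee_rot: [3.141, -0.003, -2.98]
force: [-5.2, -2.0, 0.6]
width: 0.0172
gripper_force: 39.8
```

Contact (−5 N) at the predicted home position. Lowering 1 mm, releasing narrowly, lifting.

servo_tool(
  moves=[
    {"dx": 0, "dy": 0, "dz": -0.001, "roll": 0, "jaw": 0.1},
    {"dx": 0, "dy": 0, "dz": 0, "roll": 0, "jaw": 0.33},
    {"dx": 0, "dy": 0, "dz": 0, "roll": 0, "jaw": 0.33},
    {"dx": 0, "dy": 0, "dz": 0, "roll": 0, "jaw": 0.33},
    {"dx": 0, "dy": 0, "dz": 0.01, "roll": 0, "jaw": 0.33},
    {"dx": 0, "dy": 0, "dz": 0.03, "roll": 0, "jaw": 0.33},
    {"dx": 0, "dy": 0, "dz": 0.05, "roll": 0, "jaw": 0.33},
    {"dx": 0, "dy": 0, "dz": 0.05, "roll": 0, "jaw": 0.33},
    {"dx": 0.02, "dy": 0.02, "dz": 0.04, "roll": 0, "jaw": 0.33},
    {"dx": 0.03, "dy": 0.03, "dz": 0, "roll": 0, "jaw": 0.33},
  ],
)

```text
t: 17.05
eef_pos: [0.544, -0.2182, 0.196]
ee_rot: [-3.139, 0.008, -2.98]
force: [1.2, 0.1, -1.0]
width: 0.029
gripper_force: 0.0
```

```bash
python3 look.py w10; for z in ".0235 .031" ".0145 .018" ".018 .023"; do echo z $z; python3 tops.py w10 .44 .64 -.42 -.19 $z; done
```

```text
tcp [ 0.544  -0.2182  0.196 ] rot [-3.1388  0.008  -2.9801] q [-0.05  0.23 -0.24  0.   -1.09 -1.36] t 17.05
z .0235 .031
[  99  160  149   20 2816] z [0.0259 0.027  0.0282] rect [ 561.8 -309.2] [ 21.6 163.9] 9.2
z .0145 .018
[ 155  100   38   60 1196] z [0.0147 0.0156 0.0167] rect [ 520.3 -315.8] [64.8 40.2] 8.5
[ 204  100   37   60 1210] z [0.0147 0.0156 0.0168] rect [ 511.5 -262.4] [64.6 39.8] 9.0
z .018 .023
[162 135  23  22 379] z [0.0193 0.0207 0.0218] rect [ 535.9 -313.5] [23.7 23.3] 67.8
[212 135  22  22 371] z [0.0195 0.0208 0.022 ] rect [ 527.5 -259.3] [23.4 23.3] 49.7
```

The first holder is seated (collar 24.4 mm from stop, heights equal to the loaded one's, lateral +2.7 mm). Now the bay 3 holder.

servo_tool(
  moves=[
    {"dx": -0.0034, "dy": 0.0592, "dz": 0, "roll": -2.1, "jaw": 0.4},
    {"dx": -0.0034, "dy": 0.0592, "dz": 0, "roll": -2.1, "jaw": 0.4},
    {"dx": -0.0034, "dy": 0.0592, "dz": 0, "roll": -2.1, "jaw": 0.4},
    {"dx": -0.0034, "dy": 0.0592, "dz": 0, "roll": -2.1, "jaw": 0.4},
    {"dx": -0.0034, "dy": 0.0592, "dz": 0, "roll": -2.1, "jaw": 0.4},
    {"dx": -0.0034, "dy": 0.0592, "dz": 0, "roll": -2.1, "jaw": 0.4},
    {"dx": -0.0034, "dy": 0.0592, "dz": 0, "roll": -2.1, "jaw": 0.4},
    {"dx": -0.0034, "dy": 0.0592, "dz": 0, "roll": -2.1, "jaw": 0.4},
    {"dx": -0.0034, "dy": 0.0592, "dz": -0.02, "roll": -2.1, "jaw": 0.4},
    {"dx": 0, "dy": 0, "dz": 0, "roll": 0, "jaw": 0.4},
  ],
)

```text
t: 18.35
eef_pos: [0.51, 0.318, 0.1692]
ee_rot: [-3.14, -0.001, 2.978]
force: [-0.4, -0.2, 0.5]
width: 0.0351
gripper_force: 0.0
```

```bash
python3 look.py w11; for z in ".040 .052" ".028 .038"; do python3 tops.py w11 .42 .62 .18 .42 $z; done
```

```text
tcp [0.51   0.318  0.1692] rot [-3.1401e+00 -1.3000e-03  2.9775e+00] q [ 0.88  0.28 -0.24 -0.   -1.06 -2.62] t 18.35
[192 160  14  48 519] z [0.0428 0.0445 0.0455] rect [505.  261.8] [10.1 48. ] 81.5
[252 162  10  49 479] z [0.0433 0.0445 0.0457] rect [517. 317.] [ 9.  48.3] 80.7
[136 170  17  47 537] z [0.0412 0.0444 0.0455] rect [506.  206.9] [10.5 47.5] 81.7
[252 135  10  28 271] z [0.032  0.0335 0.0347] rect [481.4 322.9] [ 8.9 25.4] 80.7
[195 157  14  67 278] z [0.0288 0.0334 0.0367] rect [515.9 260.2] [10.3 70.2] 81.3
[140 167  17  47 183] z [0.0284 0.0331 0.0372] rect [505.9 211.5] [47.9  8.8] 1.8
```

servo_tool(
  moves=[
    {"dx": 0.0025, "dy": -0.0028, "dz": -0.02, "roll": 0, "jaw": 0.4},
    {"dx": 0, "dy": 0, "dz": -0.035, "roll": 0, "jaw": 0.4},
    {"dx": 0, "dy": 0, "dz": -0.035, "roll": 0, "jaw": 0.4},
    {"dx": 0, "dy": 0, "dz": -0.03, "roll": 0, "jaw": 0.4},
    {"dx": 0, "dy": 0, "dz": -0.02, "roll": 0, "jaw": 0.4},
    {"dx": 0, "dy": 0, "dz": -0.006, "roll": 0, "jaw": 0.4},
    {"dx": 0, "dy": 0, "dz": 0, "roll": 0, "jaw": 0.1},
    {"dx": 0, "dy": 0, "dz": 0, "roll": 0, "jaw": 0.1},
    {"dx": 0, "dy": 0, "dz": 0, "roll": 0, "jaw": 0.1},
    {"dx": 0, "dy": 0, "dz": 0, "roll": 0, "jaw": 0.1},
  ],
  newtons=40,
)

```text
t: 19.65
eef_pos: [0.5143, 0.3126, 0.0257]
ee_rot: [3.14, 0.001, 2.975]
force: [-0.7, -1.5, 6.4]
width: 0.0146
gripper_force: 39.9
```

servo_tool(
  moves=[
    {"dx": 0, "dy": 0, "dz": 0.04, "roll": 0, "jaw": 0.1},
    {"dx": 0, "dy": 0, "dz": 0.035, "roll": 0, "jaw": 0.1},
    {"dx": -0.009, "dy": -0.0529, "dz": 0, "roll": 0, "jaw": 0.1},
    {"dx": -0.009, "dy": -0.0529, "dz": 0, "roll": 0, "jaw": 0.1},
    {"dx": -0.009, "dy": -0.0529, "dz": 0, "roll": 0, "jaw": 0.1},
    {"dx": -0.009, "dy": -0.0529, "dz": 0, "roll": 0, "jaw": 0.1},
    {"dx": -0.009, "dy": -0.0529, "dz": 0, "roll": 0, "jaw": 0.1},
    {"dx": -0.009, "dy": -0.0529, "dz": 0, "roll": 0, "jaw": 0.1},
    {"dx": 0, "dy": 0, "dz": -0.03, "roll": 0, "jaw": 0.1},
    {"dx": 0, "dy": 0, "dz": -0.03, "roll": 0, "jaw": 0.1},
  ],
)

```text
t: 20.9
eef_pos: [0.46, -0.0058, 0.0395]
ee_rot: [3.14, 0.002, 2.973]
force: [0.6, 0.6, -1.2]
width: 0.0149
gripper_force: 39.9
```

```bash
python3 look.py w12; python3 tops.py w12 .38 .56 -.06 .06 .02 .08; python3 side.py 12;  python3 tops.py side12 .46 .58 .18 .28 .04 .05
```

```text
tcp [ 0.46   -0.0058  0.0395] rot [3.1403e+00 1.8000e-03 2.9726e+00] q [ 0.42  0.23 -0.69 -0.   -0.65 -2.16] t 20.9
[ 214  157   88  106 3937] z [0.0434 0.0549 0.075 ] rect [443.   -0.6] [42.4 52.3] 40.2
[253 290  18   9 160] z [0.0576 0.0585 0.0594] rect [483.   -6.3] [9.2 6.1] 80.6
tcp [ 0.4576 -0.0063  0.036 ] [-3.1404 -0.0034  2.9722]
[252 284  26  13 157] z [0.041  0.0453 0.0472] rect [504.7 260.6] [11.  47.4] 80.6
```

servo_tool(
  moves=[
    {"dx": 0, "dy": 0, "dz": -0.008, "roll": 0, "jaw": 0.1},
    {"dx": 0, "dy": 0, "dz": -0.004, "roll": 0, "jaw": 0.1},
    {"dx": 0, "dy": 0, "dz": -0.002, "roll": 0, "jaw": 0.1},
    {"dx": 0, "dy": 0, "dz": 0, "roll": 0, "jaw": 0.3},
    {"dx": 0, "dy": 0, "dz": 0, "roll": 0, "jaw": 1},
    {"dx": 0, "dy": 0, "dz": 0, "roll": 0, "jaw": 1},
    {"dx": 0, "dy": 0, "dz": 0.004, "roll": 0, "jaw": 1},
    {"dx": 0, "dy": 0, "dz": 0.004, "roll": 0, "jaw": 1},
    {"dx": 0, "dy": 0, "dz": 0, "roll": 0, "jaw": 1},
    {"dx": 0, "dy": 0, "dz": 0, "roll": 0, "jaw": 1},
  ],
)

```text
t: 22.3
eef_pos: [0.4597, -0.0052, 0.0337]
ee_rot: [3.141, 0.0, 2.974]
force: [-0.2, -1.0, 0.5]
width: 0.0785
gripper_force: 0.0
```

```bash
python3 look.py w13; python3 tops.py w13 .38 .56 -.06 .06 .02 .06
```

```text
tcp [ 0.4597 -0.0052  0.0337] rot [3.1415e+00 2.0000e-04 2.9743e+00] q [ 0.42  0.24 -0.69 -0.   -0.64 -2.16] t 22.3
[ 245  155   28  108 2313] z [0.0285 0.034  0.0432] rect [442.4  -0.7] [15.4 57.7] 80.5
[ 143  223   47   40 1039] z [0.0362 0.0485 0.0584] rect [448.2 -45.4] [26.2 12.4] 27.8
[ 326  223   48   40 1038] z [0.0359 0.0486 0.0586] rect [462.3  39.1] [12.9 26.1] 42.2
```

Standing; push toward +y.

servo_tool(
  moves=[
    {"dx": 0.002, "dy": 0.0118, "dz": -0.002, "roll": 0, "jaw": 1},
    {"dx": 0.002, "dy": 0.0118, "dz": 0, "roll": 0, "jaw": 1},
    {"dx": 0.0015, "dy": 0.0089, "dz": 0, "roll": 0, "jaw": 1},
    {"dx": 0.0008, "dy": 0.0049, "dz": 0, "roll": 0, "jaw": 1},
    {"dx": 0.0008, "dy": 0.0049, "dz": 0, "roll": 0, "jaw": 1},
    {"dx": 0.0008, "dy": 0.0049, "dz": 0, "roll": 0, "jaw": 1},
    {"dx": 0.0008, "dy": 0.0049, "dz": 0, "roll": 0, "jaw": 1},
    {"dx": 0.0008, "dy": 0.0049, "dz": 0, "roll": 0, "jaw": 1},
    {"dx": 0, "dy": 0, "dz": 0, "roll": 0, "jaw": 1},
    {"dx": 0, "dy": 0, "dz": 0.02, "roll": 0, "jaw": 1},
  ],
)

```text
t: 23.6
eef_pos: [0.4681, 0.0512, 0.0507]
ee_rot: [-3.14, -0.003, 2.974]
force: [-0.5, 1.1, 0.3]
width: 0.0877
gripper_force: 0.0
```

```bash
python3 look.py w14; echo all; python3 tops.py w14 .38 .56 -.06 .09 .008 .035; echo collar;python3 tops.py w14 .38 .56 -.06 .09 .0158 .03
```

```text
tcp [0.4681 0.0512 0.0507] rot [-3.1397e+00 -2.7000e-03  2.9741e+00] q [ 0.53  0.23 -0.65 -0.   -0.7  -2.27] t 23.6
all
[ 188  149   60  101 4690] z [0.0115 0.0128 0.0182] rect [454.9  26.6] [40.2 73.4] 80.7
collar
[200 205  35  33 917] z [0.0167 0.0178 0.0188] rect [466.9  24.6] [23.4 23.7] 77.7
```

servo_tool(
  moves=[
    {"dx": -0.0188, "dy": -0.0102, "dz": 0, "roll": 0, "jaw": 0.5},
    {"dx": -0.0188, "dy": -0.0103, "dz": 0, "roll": 0, "jaw": 0.5},
    {"dx": 0, "dy": 0, "dz": -0.02, "roll": 0, "jaw": 0.4},
    {"dx": 0, "dy": 0, "dz": -0.015, "roll": 0, "jaw": 0.4},
    {"dx": 0, "dy": 0, "dz": -0.01, "roll": 0, "jaw": 0.4},
    {"dx": 0, "dy": 0, "dz": 0, "roll": 0, "jaw": 0.4},
    {"dx": 0, "dy": 0, "dz": 0, "roll": 0, "jaw": 0.1},
    {"dx": 0, "dy": 0, "dz": 0, "roll": 0, "jaw": 0.1},
    {"dx": 0, "dy": 0, "dz": 0, "roll": 0, "jaw": 0.1},
    {"dx": 0, "dy": 0, "dz": 0, "roll": 0, "jaw": 0.1},
  ],
)

```text
t: 24.9
eef_pos: [0.4319, 0.0314, 0.007]
ee_rot: [3.141, 0.001, 2.974]
force: [0.1, 0.1, 3.9]
width: 0.0172
gripper_force: 39.8
```

servo_tool(
  moves=[
    {"dx": 0, "dy": 0, "dz": 0.04, "roll": 0, "jaw": 0.1},
    {"dx": 0, "dy": 0, "dz": 0.04, "roll": 0, "jaw": 0.1},
    {"dx": 0, "dy": 0, "dz": 0.03, "roll": 0, "jaw": 0.1},
    {"dx": 0.0093, "dy": -0.0578, "dz": 0, "roll": 2.7, "jaw": 0.1},
    {"dx": 0.0093, "dy": -0.0578, "dz": 0, "roll": 2.7, "jaw": 0.1},
    {"dx": 0.0093, "dy": -0.0578, "dz": 0, "roll": 2.7, "jaw": 0.1},
    {"dx": 0.0093, "dy": -0.0578, "dz": 0, "roll": 2.7, "jaw": 0.1},
    {"dx": 0.0093, "dy": -0.0578, "dz": 0, "roll": 2.7, "jaw": 0.1},
    {"dx": 0.0093, "dy": -0.0578, "dz": 0, "roll": 2.7, "jaw": 0.1},
    {"dx": 0.0093, "dy": -0.0578, "dz": 0, "roll": 2.7, "jaw": 0.1},
  ],
)

```text
t: 26.15
eef_pos: [0.4966, -0.3753, 0.1163]
ee_rot: [3.141, -0.0, -2.978]
force: [1.1, 0.8, -0.5]
width: 0.0177
gripper_force: 39.8
```

servo_tool(
  moves=[
    {"dx": 0, "dy": 0, "dz": 0, "roll": 0, "jaw": 0.1},
    {"dx": 0, "dy": 0, "dz": -0.02, "roll": 0, "jaw": 0.1},
    {"dx": 0, "dy": 0, "dz": -0.02, "roll": 0, "jaw": 0.1},
    {"dx": 0, "dy": 0, "dz": -0.015, "roll": 0, "jaw": 0.1},
    {"dx": 0, "dy": 0, "dz": -0.01, "roll": 0, "jaw": 0.1},
    {"dx": 0, "dy": 0, "dz": 0, "roll": 0, "jaw": 0.1},
    {"dx": 0, "dy": 0, "dz": 0, "roll": 0, "jaw": 0.1},
    {"dx": 0, "dy": 0, "dz": 0, "roll": 0, "jaw": 0.1},
    {"dx": 0, "dy": 0, "dz": 0, "roll": 0, "jaw": 0.1},
    {"dx": 0, "dy": 0, "dz": 0, "roll": 0, "jaw": 0.1},
  ],
)

```text
t: 27.4
eef_pos: [0.4968, -0.3734, 0.0518]
ee_rot: [-3.141, 0.0, -2.979]
force: [-0.3, 1.0, -1.1]
width: 0.0175
gripper_force: 39.8
```

```bash
python3 look.py w15; python3 tops.py w15 .49 .57 -.40 -.34 .036 .08; python3 tops.py w15 .49 .57 -.40 -.34 .0610 .07; python3 tops.py w15 .44 .54 -.29 -.24 .018 .023;python3 tops.py w15 .44 .64 -.43 -.19 .0235 .031
```

```text
tcp [ 0.4968 -0.3734  0.0518] rot [-3.1414e+00  3.0000e-04 -2.9791e+00] q [-0.33  0.43 -0.32 -0.   -0.82 -1.08] t 27.4
[ 240  229   36   34 1046] z [0.0564 0.0574 0.0659] rect [ 499.2 -371.5] [21.5 18. ] 9.0
[ 229  290   58   29 1321] z [0.0569 0.0623 0.0634] rect [ 534.5 -365.9] [25.2 34.7] 9.6
[ 236  290   41   29 1028] z [0.0616 0.0625 0.0634] rect [ 532.8 -367.1] [21.1 23.3] 10.6
[415 301  30  28 676] z [0.0248 0.0271 0.028 ] rect [ 550.3 -238.2] [22.9 21.3] 10.8
```

servo_tool(
  moves=[
    {"dx": 0, "dy": -0.0007, "dz": -0.015, "roll": 0, "jaw": 0.1},
    {"dx": 0, "dy": 0, "dz": -0.015, "roll": 0, "jaw": 0.1},
    {"dx": 0, "dy": 0, "dz": -0.007, "roll": 0, "jaw": 0.1},
    {"dx": 0, "dy": 0, "dz": -0.0025, "roll": 0, "jaw": 0.1},
    {"dx": 0, "dy": 0, "dz": 0, "roll": 0, "jaw": 0.1},
    {"dx": 0.0025, "dy": 0.0004, "dz": 0, "roll": 0, "jaw": 0.1},
    {"dx": 0.0025, "dy": 0.0004, "dz": 0, "roll": 0, "jaw": 0.1},
    {"dx": 0.0025, "dy": 0.0004, "dz": 0, "roll": 0, "jaw": 0.1},
    {"dx": 0.0025, "dy": 0.0004, "dz": 0, "roll": 0, "jaw": 0.1},
    {"dx": 0, "dy": 0, "dz": 0, "roll": 0, "jaw": 0.1},
  ],
)

```text
t: 28.7
eef_pos: [0.507, -0.3724, 0.0121]
ee_rot: [-3.142, 0.0, -2.979]
force: [-0.1, 0.8, -1.1]
width: 0.0169
gripper_force: 39.8
```

servo_tool(
  moves=[
    {"dx": 0.001, "dy": 0.0002, "dz": 0, "roll": 0, "jaw": 0.1},
    {"dx": 0.001, "dy": 0.0002, "dz": 0, "roll": 0, "jaw": 0.1},
    {"dx": 0.001, "dy": 0.0002, "dz": 0, "roll": 0, "jaw": 0.1},
    {"dx": 0.001, "dy": 0.0002, "dz": 0, "roll": 0, "jaw": 0.1},
    {"dx": 0.001, "dy": 0.0001, "dz": 0, "roll": 0, "jaw": 0.1},
    {"dx": 0, "dy": 0, "dz": 0, "roll": 0, "jaw": 0.1},
    {"dx": 0, "dy": 0, "dz": 0, "roll": 0, "jaw": 0.1},
    {"dx": 0, "dy": 0, "dz": 0, "roll": 0, "jaw": 0.1},
    {"dx": 0, "dy": 0, "dz": 0, "roll": 0, "jaw": 0.1},
    {"dx": 0, "dy": 0, "dz": 0, "roll": 0, "jaw": 0.1},
  ],
)

```text
t: 29.95
eef_pos: [0.5089, -0.3718, 0.0115]
ee_rot: [3.14, -0.004, -2.98]
force: [-7.6, -3.7, 1.4]
width: 0.0175
gripper_force: 39.8
```

servo_tool(
  moves=[
    {"dx": 0, "dy": 0, "dz": -0.0012, "roll": 0, "jaw": 0.1},
    {"dx": 0, "dy": 0, "dz": 0, "roll": 0, "jaw": 0.33},
    {"dx": 0, "dy": 0, "dz": 0, "roll": 0, "jaw": 0.33},
    {"dx": 0, "dy": 0, "dz": 0, "roll": 0, "jaw": 0.33},
    {"dx": 0, "dy": 0, "dz": 0.01, "roll": 0, "jaw": 0.33},
    {"dx": 0, "dy": 0, "dz": 0.03, "roll": 0, "jaw": 0.33},
    {"dx": 0, "dy": 0, "dz": 0.05, "roll": 0, "jaw": 0.33},
    {"dx": 0, "dy": 0, "dz": 0.05, "roll": 0, "jaw": 0.33},
    {"dx": 0.02, "dy": 0.03, "dz": 0.04, "roll": 0, "jaw": 0.33},
    {"dx": 0.02, "dy": 0.03, "dz": 0, "roll": 0, "jaw": 0.33},
  ],
)

```text
t: 31.2
eef_pos: [0.5548, -0.3119, 0.1967]
ee_rot: [-3.137, 0.009, -2.979]
force: [-0.6, -0.7, -1.7]
width: 0.0288
gripper_force: 0.0
```

```bash
python3 look.py w16; for z in ".0235 .031" ".0145 .018" ".018 .023"; do echo z $z; python3 tops.py w16 .44 .64 -.43 -.19 $z; done; python3 - <<'E'
from h import *
P=np.load("f_w16.npz")["P"]; u=np.array([.987,.1616]);v=np.array([-.1616,.987])
for s in((.552,-.258),(.5604,-.3093),(.5688,-.3606)):
    a=(P[...,:2]-s)@u;b=(P[...,:2]-s)@v
    m=(a<-.011)&(a>-.075)&(abs(b)<.024)&(P[...,2]>.0135)&(P[...,2]<.0178)
    q=P[m]; A=np.c_[a[m],b[m],np.ones(m.sum())]; k=np.linalg.lstsq(A,q[:,2],rcond=None)[0]
    print("slope",k.round(4)," plate edges v",np.percentile(b[m],[1,99]).round(4),"tip u",a[m].min().round(4))
E
```

```text
tcp [ 0.5548 -0.3119  0.1967] rot [-3.1371  0.0087 -2.9792] q [-0.21  0.31 -0.13  0.   -1.12 -1.2 ] t 31.2
z .0235 .031
[ 185  164  149   19 2757] z [0.0254 0.027  0.0282] rect [ 561.5 -308.9] [ 21.2 164.3] 9.2
z .0145 .018
[ 194  104   37   60 1179] z [0.0147 0.0156 0.0168] rect [ 528.9 -367. ] [65.3 39.9] 8.6
[ 241  104   36   60 1181] z [0.0147 0.0156 0.0168] rect [ 520.5 -315.8] [65.6 39.1] 8.4
[ 289  104   37   60 1179] z [0.0147 0.0156 0.0168] rect [ 511.6 -262. ] [65.3 40.8] 9.6
z .018 .023
[201 139  22  22 374] z [0.0193 0.0207 0.0221] rect [ 544.9 -364.6] [23.6 23.3] 69.3
[248 139  21  22 366] z [0.0194 0.0207 0.0219] rect [ 536.2 -313.9] [23.5 22.3] 9.9
[297 139  22  22 373] z [0.0195 0.0207 0.0219] rect [ 527.6 -259.8] [23.6 23.4] 37.5
slope [-0.0003 -0.0001  0.0155]  plate edges v [-0.0229  0.0223] tip u -0.0732
slope [-0.0014  0.0002  0.0154]  plate edges v [-0.023   0.0194] tip u -0.0731
slope [0.0003 0.0032 0.0155]  plate edges v [-0.0228  0.0197] tip u -0.0731
```

Both holders are flat (slopes < 0.004) and home (collars 24.2–24.4 mm from the stop, all three tongue tips at −73 mm). Lateral offsets are about 2 mm and 0 mm, and the arm is clear. Handing in.

```bash
python3 -c "
from station import *
print(job_done())"
```

```text
the job is handed in; nothing more can be done
None
```

I loaded both holders into the outer lanes, flat with wells up and noses against the stop, released them and handed the job in at about 31 s; no verdict came back, but my last wrist-camera check put both within tolerance (left about 2 mm off its centre line, right about 0).

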